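# Fit the transport pin to the extractor's plate tray

### The job

The extractor's plate tray is to be locked for transport. Take the transport pin (the tallest of the three in the rack, with the plain round grip) and lower its shaft into the wide hole of the lock socket on the tray, keeping hold of it until the shaft is well inside; leave it upright with its collar down on the socket and let go. Leave the other two pins in the rack.

Things in the scene. Friction and masses are not known exactly. Their poses are not given: they have to be found in the camera images.
- transport_pin_center (a point): Transport pin, upright, collar resting on a white rack plate (top 75 mm above bench; 3 holes in a row, 90 mm apart, order varies). Black round grip 24 mm wide, 55 tall; steel collar 50 wide, 8 thick; steel shaft 16 wide, 45 long below it. 0.16 kg. Point: on its axis half-way up, 9 mm above the collar's underside, 54 above the foot, 26.5 below the grip's middle. z: up the pin.
- lock_socket_hole0 (a point): Mouth centre, z up, of the lock socket: white block 70 x 70 x 55 mm tall on the 12 mm plate tray, so 67 mm above bench. Round vertical hole 30 wide, 50 deep, 4 mm chamfer. Seated, the pin's centre is 9 mm above it. A like block 170 mm away has only a 9 mm hole; their places swap. Between them stands a 42 mm tall vial, behind them a 40 mm tall white well plate.
- slim_pin_center (a point): Slim pin, not wanted: black grip only 12 mm wide and 30 mm tall, 34 mm collar, 8 mm shaft. It hangs in the same rack. The point is on its axis, half-way up, 3.5 mm below the collar's underside.
- ball_pin_center (a point): Ball pin, not wanted: round black ball knob 34 mm wide on a 50 mm collar, 16 mm shaft of only 22 mm. It hangs in the same rack. The point is on its axis, 12 mm above the collar's underside.
Mind the look-alikes: they are no part of the job. Leave any orange look-alike of the part that bears transport_pin_center alone.

How it is judged:
On the way:
1. the held pin's shaft is at least 15 mm down the lock socket's hole (horizontal distance between transport_pin_center and lock_socket_hole0 below 0.018 m and z of transport_pin_center in the frame of lock_socket_hole0 below 0.039 m and angle between transport_pin_center's own z axis and vertical below 0.4 rad and contact force between the fingers and transport_pin above 0.5 N), for 0.1 s.
At the end, for the whole second after the job is handed in: The transport pin stands at rest in the lock socket's hole, upright within 10 degrees, within 15 mm of the hole's axis, its collar down on the socket (within 6 mm), released; the other two pins are still in the rack (horizontal distance between transport_pin_center and lock_socket_hole0 below 0.015 m and z of transport_pin_center in the frame of lock_socket_hole0 below 0.015 m and angle between transport_pin_center's own z axis and vertical below 0.17 rad and linear speed of transport_pin below 0.02 m/s); the robot touches nothing.
It fails at once if the slim pin or the ball pin was moved by more than 30 mm (distance of any of slim_pin_center, ball_pin_center from where it was at the start of the episode above 0.03 m).
It also fails if it takes over 35 s, if anything falls off the work surface, if the arm or the gripper's body presses on something with over 40 N, if the wrist force passes 120 N, or if a joint passes its speed limit or range.

### The arm

A 6-joint arm with a two-finger parallel gripper is mounted at the origin on the work surface. World frame = base frame: x ahead of the robot, y to its left, z up, the work surface at z = 0. Lengths are in m, angles in rad, forces in N, time in s.
With the tool pointing down it reaches from about 0.375 to 0.975 m from the base axis. Payload 3.8 kg.
Tool frame: the origin (TCP) lies midway between the tips of the shut fingers; the grasp point (between the pads) lies 19 mm behind it; z points along the fingers, y is the direction in which the jaws open and shut (so a half turn about z gives the same grasp; the last joint's range is limited). The gripper opens to 85 mm and grips with 20 to 120 N. Pads are 22 mm wide; open, the fingers measure 114 mm over their backs; the gripper's body (76 mm by 85 mm) begins 54 mm behind the grasp point. The pads swing forward as they close: fully open they stand 13 mm farther back than shut.
Start: joints at [1.117, 0.264, 1.604, -0, 1.274, -0.037], TCP at [0.273, 0.617, 0.231] pointing down, gripper open.
Joint ranges: [-2.63, 2.63], [-0.94, 2.18], [0.31, 2.57], [-1.31, 4.45], [0, 2.66], [-2.55, 2.55]. Speed limits (rad/s): [2.57, 2.57, 3.14, 3.14, 3.14, 3.14].

### API

Orientations are given as a rotation vector (axis times angle).
In Python, from workcell import bot gives the robot as it stands.
- The arm moves only by the tool drive_tool, never from a script. Its argument "deltas" is a list of rows, each an object with "hand": the opening, from 0 (shut) to 1 (fully open); "offset": the shift along the world's x, y, z in cm, a list of three; "angular": the turn, a rotation vector about the world's x, y, z in degrees, a list of three. A call has 1 to 8 rows; each row is the pose to reach, as a shift and turn from the pose commanded when the call began; what a row does not reach only later rows make up. A row lasts 1/8 s, in which the tool goes at most 62.5 mm and 10.7 degrees, less where a joint would pass 70% of its speed; a pose out of reach is approached as far as the arm can. A call with a gripper value outside its range is refused whole. The fingers move at their own pace and stop on an object; "force" is the grip in N (left out, the last holds). Time passes only in rows, so rows that repeat a pose let the fingers close. It gives the time, the measured TCP pose, the force and the opening at its end, in the units of the state.
- bot.read_state(): the state, without advancing time (a new reading comes with each control period).
- bot.read_camera(name): name is "scene" or "top" or "wrist"; returns a dict with "frame" (400x640x3 uint8, blue, green, red), "mtx" (3x3 intrinsics, pixels), "k1" (the pictures are not rectified: a ray, as slopes to the right and down, at radius r is drawn at 1 + k1 r^2 times it, then the intrinsics apply), "R" (3x3) and "t" (3): a world point X has camera coordinates R X + t. Camera axes: x right, y down, z forward; pixel columns grow to the right and rows downward; lengths in m; the calibration is good to about 2 mm. A picture is of the moment at which its call begins. There is no depth.
- bot.finish_job(): hands the job in, once; it reports no verdict.
The state is a dict: "time": time; "q": joint angles; "joint_vel": joint speeds; "joint_torque": joint torques, N m; "tool_pos": TCP position; "tcp_rot": TCP orientation; "wrist_force": force on the tool from outside, world axes, zero at the start; "torque": the same for the moment, N m; "width": opening from 0.0 (shut) to 1.0 (fully open).
Only numpy, scipy, OpenCV 4.12 (cv2) and the standard library are available. Lean on these libraries where they do the work, as an engineer would, in place of code of your own. Each camera call takes 0.05 s, during which the arm holds its last target. There are 200 camera calls.

## Working session

There is one attempt and no reset: what is moved stays moved. The work goes in short steps, Python scripts to look and compute and a tool call to move; the robot and the scene stay as the last step left them, time stands still between calls to the robot, and variables do not carry over. Pictures are saved under pics/ and viewed, about 8 in all and at most 12, crops included, and the job is handed in when it is done.

Besides the shell and the picture viewer there is one more tool, called after "Emit:" by a JSON object that holds its "name" and its "arguments", one argument or row to a line. drive_tool: Moves the arm, as the interface text tells. Its arguments: {"type":"object","properties":{"deltas":{"type":"array"},"force":{"type":"number"}},"required":["deltas"]}

```bash
mkdir -p pics; cat > h.py <<'E'
import numpy as np, cv2, pickle
from workcell import bot
def snap(n,tag):
    c=bot.read_camera(n); cv2.imwrite(f"pics/{tag}.png",c["frame"]); pickle.dump(c,open(f"pics/{tag}.pkl","wb")); return c
def ld(tag): return pickle.load(open(f"pics/{tag}.pkl","rb"))
def at(c,u,v,z):
    K=np.array(c["mtx"],float);R=np.array(c["R"]);t=np.array(c["t"]).ravel()
    d=np.linalg.inv(K)@[u,v,1.]; p=d[:2].copy()
    for _ in range(20): p=d[:2]/(1+c["k1"]*(p@p))
    o=-R.T@t; r=R.T@np.array([p[0],p[1],1.])
    return o+r*(z-o[2])/r[2]
def proj(c,X):
    R=np.array(c["R"]);t=np.array(c["t"]).ravel();p=R@X+t;p=p[:2]/p[2];p=p*(1+c["k1"]*(p@p))
    K=np.array(c["mtx"]);return K[:2,:2]@p+K[:2,2]
def crop(tag,x0,y0,x1,y1,s,out):
    im=ld(tag)["frame"][y0:y1,x0:x1]; cv2.imwrite(f"pics/{out}.png",cv2.resize(im,None,fx=s,fy=s,interpolation=cv2.INTER_CUBIC))
E
python3 - <<'E'
from h import *
for n in("top","scene"):
    c=snap(n,n+"0"); print(n,-np.array(c["R"]).T@np.array(c["t"]).ravel())
s=bot.read_state();print(s["time"],s["tool_pos"],s["tcp_rot"],s["wrist_force"])
E
```

```text
top [ 0.28519083 -0.00913757  1.43313618]
scene [1.34757157 0.0990048  0.77375741]
0.1 [0.27297263 0.61658946 0.2300353 ] [-0.64987113 -3.07314013  0.00322774] [0.65176023 0.06861132 0.24383831]
```

View pics/top0.png

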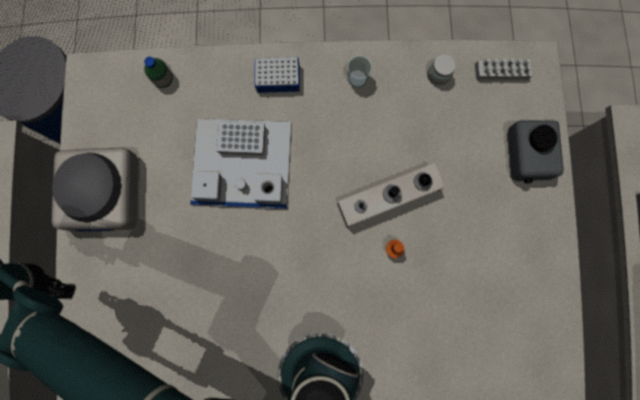

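View pics/scene0.png

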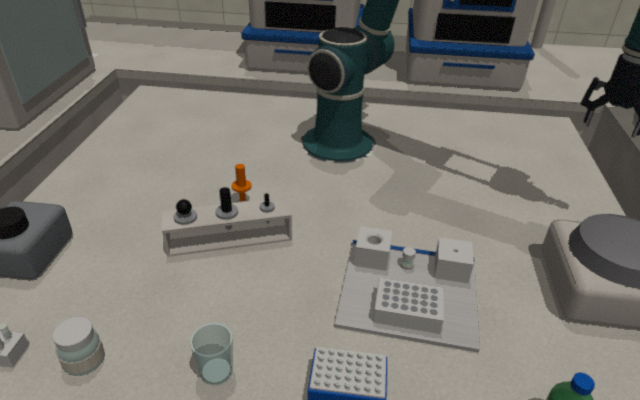

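Top view: the rack pins are at about (361,206), (393,193) and (424,181). In the scene view they are the ball at (185,210), the tall plain grip at (227,202) and the slim pin at (267,203). The orange look-alike is at (241,180). The middle pin fits: it has the tallest plain round grip. The wide hole is at (268,187) in top and (375,238) in scene. I'll confirm this in enlarged crops.

```bash
python3 - <<'E'
from h import *
a=cv2.resize(ld("top0")["frame"][150:230,330:450],None,fx=6,fy=6,interpolation=cv2.INTER_CUBIC)[:290*1+190]
cv2.imwrite("pics/a.png",a)
s=ld("scene0")["frame"]
b=np.vstack([cv2.resize(s[155:225,160:300],None,fx=4,fy=4,interpolation=3),cv2.resize(s[215:285,345:485],None,fx=4,fy=4,interpolation=3)])
t=cv2.resize(ld("top0")["frame"][165:215,240:300],None,fx=4,fy=4,interpolation=3)
t=np.vstack([t,np.zeros((560-t.shape[0],240,3),np.uint8)])
cv2.imwrite("pics/b.png",np.hstack([b,t]))
E
```

```text
(no output)
```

View pics/a.png

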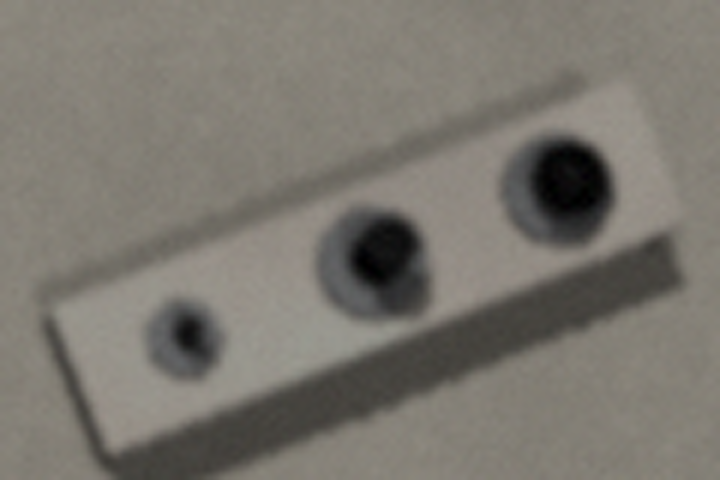

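View pics/b.png

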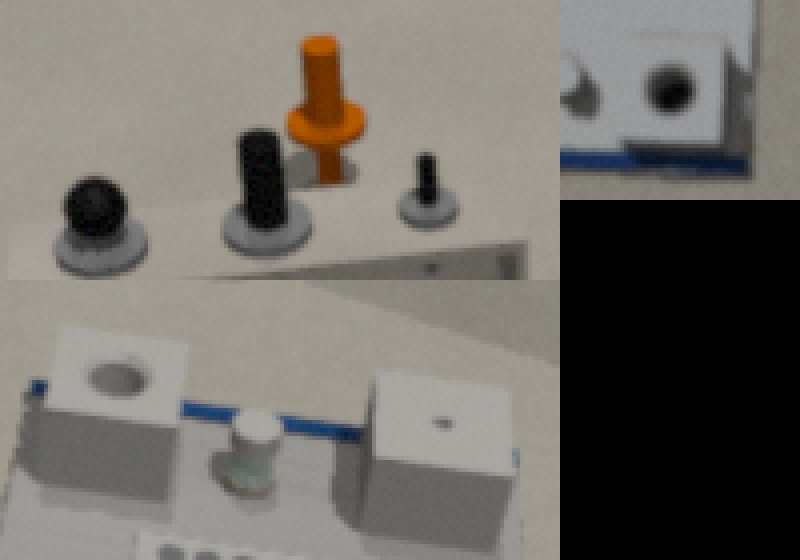

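The crops confirm it. The transport pin is the middle one, with its collar centre at top (392,193.5). The wide hole is at top (267,187) and scene (374,239).

```bash
python3 - <<'E'
from h import *
T=ld("top0");S=ld("scene0")
f=lambda n,c,u,v,z:print(n,at(c,u,v,z).round(4))
f("pin collar T",T,391.9,193.4,.083);f("grip top T",T,395.1,189.6,.138)
f("pin collar S",S,226.4,211.4,.083);f("grip top S",S,224.9,188.6,.138)
f("ball T",T,422.6,181.3,.083);f("slim T",T,360.4,205.9,.083)
f("ball S",S,160+101/4,155+245/4,.083);f("slim S",S,160+428/4,155+208/4,.083)
f("hole T",T,266.8,186.6,.067);f("hole S",S,374,239.3,.067)
f("small T",T,205,185,.067);f("small S",S,345+443/4,215+142/4,.067)
from scipy.spatial.transform import Rotation as R
s=bot.read_state();print(R.from_rotvec(s["tcp_rot"]).as_matrix().round(3))
E
```

```text
pin collar T [ 0.4834 -0.203   0.083 ]
grip top T [ 0.4848 -0.2037  0.138 ]
pin collar S [ 0.4885 -0.2034  0.083 ]
grip top S [ 0.4792 -0.2044  0.138 ]
ball T [ 0.5138 -0.2865  0.083 ]
slim T [ 0.4523 -0.1185  0.083 ]
ball S [ 0.5192 -0.2866  0.083 ]
slim S [ 0.4587 -0.1184  0.083 ]
hole T [0.5127 0.1284 0.067 ]
hole S [0.5141 0.125  0.067 ]
small T [0.5217 0.2952 0.067 ]
small S [0.5235 0.2951 0.067 ]
[[-0.914  0.405 -0.001]
 [ 0.405  0.914 -0.002]
 [ 0.    -0.002 -1.   ]]
```

Emit:
{"name": "drive_tool", "arguments": {
  "deltas": [
    {"hand": 1,"offset": [21.2,-82.0,2],"angular": [0,0,-46]},
    {"hand": 1,"offset": [21.2,-82.0,2],"angular": [0,0,-46]},
    {"hand": 1,"offset": [21.2,-82.0,2],"angular": [0,0,-46]},
    {"hand": 1,"offset": [21.2,-82.0,2],"angular": [0,0,-46]},
    {"hand": 1,"offset": [21.2,-82.0,2],"angular": [0,0,-46]},
    {"hand": 1,"offset": [21.2,-82.0,2],"angular": [0,0,-46]},
    {"hand": 1,"offset": [21.2,-82.0,2],"angular": [0,0,-46]},
    {"hand": 1,"offset": [21.2,-82.0,2],"angular": [0,0,-46]}
  ],
  "force": 50
}}

```text
time: 1.1
tool_pos: [0.3982, 0.1313, 0.2429]
tcp_rot: [1.798, 2.576, 0.0]
wrist_force: [1.1, -0.2, -0.0]
width: 0.995
```

Emit:
{"name": "drive_tool", "arguments": {
  "deltas": [
    {"hand": 1,"offset": [8.7,-33.5,0.5],"angular": [0,0,0]},
    {"hand": 1,"offset": [8.7,-33.5,0.5],"angular": [0,0,0]},
    {"hand": 1,"offset": [8.7,-33.5,0.5],"angular": [0,0,0]},
    {"hand": 1,"offset": [8.7,-33.5,0.5],"angular": [0,0,0]},
    {"hand": 1,"offset": [8.7,-33.5,0.5],"angular": [0,0,0]},
    {"hand": 1,"offset": [8.7,-33.5,0.5],"angular": [0,0,0]},
    {"hand": 1,"offset": [8.7,-33.5,0.5],"angular": [0,0,0]}
  ]
}}

```text
time: 1.98
tool_pos: [0.4853, -0.204, 0.2474]
tcp_rot: [-1.803, -2.571, 0.001]
wrist_force: [0.4, 0.9, -0.4]
width: 1.001
```

```bash
python3 - <<'E'
from h import *
c=snap("wrist","w1");s=bot.read_state();print(s["time"],s["tool_pos"],s["tcp_rot"],-np.array(c["R"]).T@np.array(c["t"]).ravel())
print(proj(c,np.array([.485,-.2035,.138])),proj(c,np.array([.485,-.2035,.083])))
E
```

```text
2.025 [ 0.48494839 -0.20243226  0.24731099] [-1.80114164e+00 -2.57180229e+00 -1.17160893e-05] [ 0.46050645 -0.13398484  0.38924437]
[320.45983458 194.51326821] [320.56511024 180.13195635]
```

View pics/w1.png

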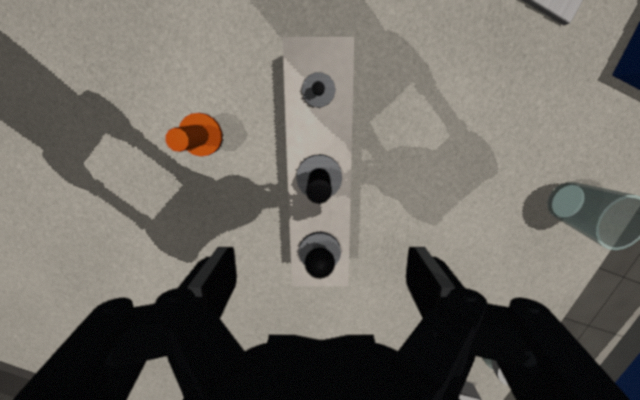

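The wrist view shows the grip top of the middle (transport) pin at about (319,191) and its collar at (319.5,178). Both are close to the predictions of (320,194) and (320,180).

```bash
python3 - <<'E'
from h import *
c=ld("w1")
print(at(c,319,191.5,.138),at(c,319.5,178.5,.083))
crop("w1",270,140,370,290,4,"w1c")
E
```

```text
[ 0.48282253 -0.20130355  0.138     ] [ 0.48331232 -0.20219348  0.083     ]
```

View pics/w1c.png

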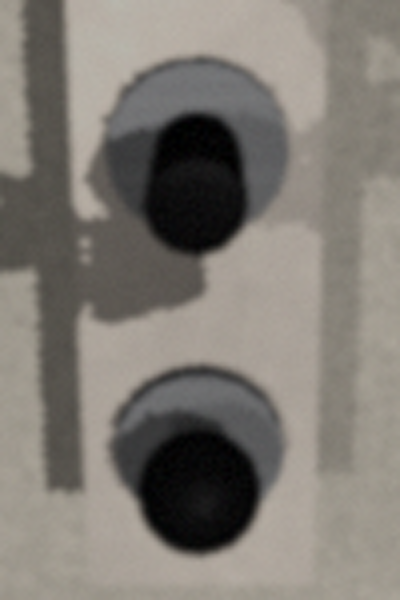

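Emit:
{"name": "drive_tool", "arguments": {
  "deltas": [
    {"hand": 1,"offset": [-0.15,0.05,-4],"angular": [0,0,0]},
    {"hand": 1,"offset": [-0.15,0.05,-8],"angular": [0,0,0]},
    {"hand": 1,"offset": [-0.15,0.05,-12],"angular": [0,0,0]},
    {"hand": 1,"offset": [-0.15,0.05,-15.2],"angular": [0,0,0]},
    {"hand": 1,"offset": [-0.15,0.05,-15.2],"angular": [0,0,0]}
  ]
}}

```text
time: 2.65
tool_pos: [0.4809, -0.1985, 0.0931]
tcp_rot: [-1.793, -2.571, 0.002]
wrist_force: [0.3, -0.1, 0.6]
width: 1.001
```

Emit:
{"name": "drive_tool", "arguments": {
  "deltas": [
    {"hand": 0,"offset": [0,0,0],"angular": [0,0,0]},
    {"hand": 0,"offset": [0,0,0],"angular": [0,0,0]},
    {"hand": 0,"offset": [0,0,0],"angular": [0,0,0]},
    {"hand": 0,"offset": [0,0,0],"angular": [0,0,0]},
    {"hand": 0,"offset": [0,0,0],"angular": [0,0,0]},
    {"hand": 0,"offset": [0,0,0],"angular": [0,0,0]}
  ],
  "force": 50
}}

```text
time: 3.4
tool_pos: [0.4847, -0.2017, 0.0975]
tcp_rot: [1.798, 2.574, 0.001]
wrist_force: [-0.8, 1.3, 7.1]
width: 0.27
```

The opening of 0.27 × 85 is about 23 mm, which matches the 24 mm grip. Lifting.

Emit:
{"name": "drive_tool", "arguments": {
  "deltas": [
    {"hand": 0,"offset": [0,0,1.5],"angular": [0,0,0]},
    {"hand": 0,"offset": [0,0,4],"angular": [0,0,0]},
    {"hand": 0,"offset": [0,0,7],"angular": [0,0,0]},
    {"hand": 0,"offset": [0,0,10],"angular": [0,0,0]},
    {"hand": 0,"offset": [0,0,13],"angular": [0,0,0]},
    {"hand": 0,"offset": [0,0,15],"angular": [0,0,0]},
    {"hand": 0,"offset": [0,0,15],"angular": [0,0,0]}
  ]
}}

```text
time: 4.28
tool_pos: [0.485, -0.2018, 0.2485]
tcp_rot: [1.797, 2.572, 0.001]
wrist_force: [-0.1, 0.8, -2.4]
width: 0.27
```

```bash
python3 - <<'E'
from h import *
c=snap("scene","s2");w=snap("wrist","w2");s=bot.read_state();print(s["time"],s["tool_pos"],s["tcp_rot"],s["wrist_force"],s["width"])
a=cv2.resize(c["frame"][110:230,140:320],None,fx=3,fy=3,interpolation=2)
b=w["frame"][40:400,190:450]
cv2.imwrite("pics/v2.png",np.hstack([a,b]))
E
```

```text
4.375 [ 0.48344335 -0.20106486  0.24558207] [-1.79892670e+00 -2.57468893e+00  1.58094401e-04] [-0.16968675 -0.30899945 -1.89620471] 0.2690692846693318
```

View pics/v2.png

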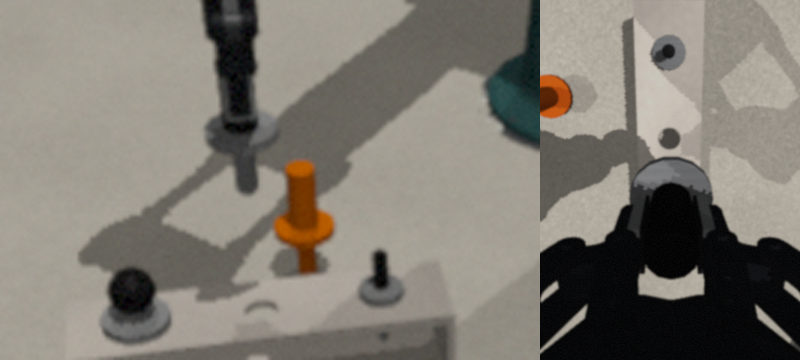

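The pin is held upright and the rack hole is empty. The ball and slim pins are undisturbed. Carrying it above the wide hole.

Emit:
{"name": "drive_tool", "arguments": {
  "deltas": [
    {"hand": 0,"offset": [0.3,3,0],"angular": [0,0,0]},
    {"hand": 0,"offset": [0.7,8,0],"angular": [0,0,0]},
    {"hand": 0,"offset": [1.2,13.5,0],"angular": [0,0,0]},
    {"hand": 0,"offset": [1.7,19,0],"angular": [0,0,0]},
    {"hand": 0,"offset": [2.2,24.5,0],"angular": [0,0,0]},
    {"hand": 0,"offset": [2.6,29.5,0],"angular": [0,0,0]},
    {"hand": 0,"offset": [2.9,32.5,0],"angular": [0,0,0]},
    {"hand": 0,"offset": [2.9,33,0],"angular": [0,0,0]}
  ]
}}

```text
time: 5.38
tool_pos: [0.5118, 0.1304, 0.2441]
tcp_rot: [-1.794, -2.576, 0.004]
wrist_force: [-0.1, -1.0, -1.4]
width: 0.268
```

Emit:
{"name": "drive_tool", "arguments": {
  "deltas": [
    {"hand": 0,"offset": [0,0,-3],"angular": [0,0,0]},
    {"hand": 0,"offset": [0,0,-5.5],"angular": [0,0,0]},
    {"hand": 0,"offset": [0,0,-7.5],"angular": [0,0,0]},
    {"hand": 0,"offset": [0,0,-7.5],"angular": [0,0,0]},
    {"hand": 0,"offset": [0,0,-7.5],"angular": [0,0,0]}
  ]
}}

```text
time: 6.0
tool_pos: [0.513, 0.1282, 0.1713]
tcp_rot: [1.8, 2.575, -0.0]
wrist_force: [0.1, -0.7, -1.9]
width: 0.262
```

```bash
python3 - <<'E'
from h import *
c=snap("scene","s3");w=snap("wrist","w3");s=bot.read_state();print(s["time"],s["tool_pos"],s["tcp_rot"],s["wrist_force"],s["width"])
a=cv2.resize(c["frame"][170:290,320:440],None,fx=4,fy=4,interpolation=2)
b=cv2.resize(w["frame"][80:320,250:390],None,fx=2,fy=2,interpolation=2)
cv2.imwrite("pics/v3.png",np.hstack([a,b]))
for x,y in((.513,.127),): print(proj(c,np.array([x,y,.067])),proj(w,np.array([x,y,.067])),proj(c,np.array([x,y,.105])))
E
```

```text
6.1 [0.51371237 0.12853935 0.17223035] [1.79898506e+00 2.57381601e+00 1.96299622e-03] [ 0.95092617 -0.11144667 -0.85135509] 0.2697508995748557
[374.96648722 239.05991163] [319.25265094 197.62884121] [376.56020375 225.23369606]
```

View pics/v3.png

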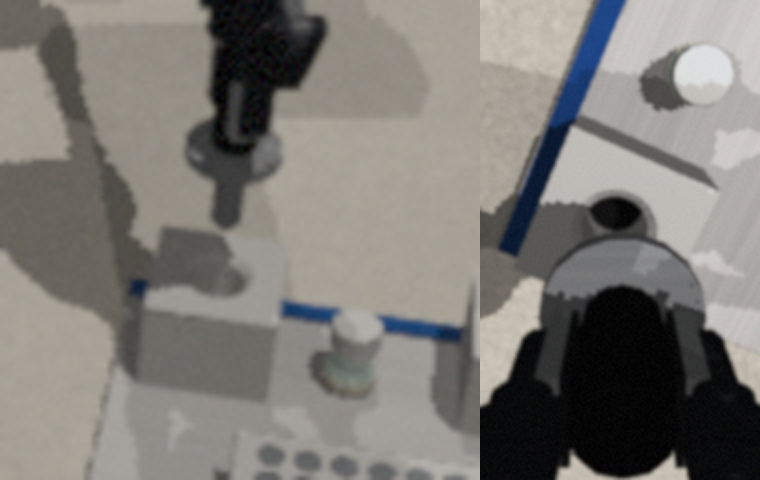

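The shaft foot (scene 376.7,225.5) matches the projected hole axis (376.6,225.2). The hole is at its predicted place in both views. Lowering to just above seating.

Emit:
{"name": "drive_tool", "arguments": {
  "deltas": [
    {"hand": 0,"offset": [0,0,-2],"angular": [0,0,0]},
    {"hand": 0,"offset": [0,0,-3.5],"angular": [0,0,0]},
    {"hand": 0,"offset": [0,0,-5],"angular": [0,0,0]},
    {"hand": 0,"offset": [0,0,-6.5],"angular": [0,0,0]},
    {"hand": 0,"offset": [0,0,-7.7],"angular": [0,0,0]},
    {"hand": 0,"offset": [0,0,-7.7],"angular": [0,0,0]},
    {"hand": 0,"offset": [0,0,-7.7],"angular": [0,0,0]}
  ]
}}

```text
time: 6.98
tool_pos: [0.5133, 0.1288, 0.0943]
tcp_rot: [1.799, 2.575, 0.001]
wrist_force: [0.8, 0.0, -1.1]
width: 0.268
```

Emit:
{"name": "drive_tool", "arguments": {
  "deltas": [
    {"hand": 0,"offset": [0,0,-0.3],"angular": [0,0,0]},
    {"hand": 0,"offset": [0,0,-0.5],"angular": [0,0,0]},
    {"hand": 0,"offset": [0,0,-0.5],"angular": [0,0,0]}
  ]
}}

```text
time: 7.35
tool_pos: [0.5132, 0.1289, 0.0895]
tcp_rot: [1.799, 2.575, 0.001]
wrist_force: [0.6, -0.2, 0.2]
width: 0.264
```

Emit:
{"name": "drive_tool", "arguments": {
  "deltas": [
    {"hand": 0,"offset": [0,0,-0.1],"angular": [0,0,0]},
    {"hand": 0,"offset": [0,0,-0.2],"angular": [0,0,0]},
    {"hand": 0,"offset": [0,0,-0.2],"angular": [0,0,0]}
  ]
}}

```text
time: 7.72
tool_pos: [0.5133, 0.1289, 0.0895]
tcp_rot: [1.799, 2.575, 0.001]
wrist_force: [-5.9, -0.5, 13.2]
width: 0.268
```

Contact: 13 N upward, so the collar is down on the socket. I'll ease off 1 mm, then open and rise.

Emit:
{"name": "drive_tool", "arguments": {
  "deltas": [
    {"hand": 0,"offset": [0,0,0.1],"angular": [0,0,0]},
    {"hand": 0.5,"offset": [0,0,0.1],"angular": [0,0,0]},
    {"hand": 1,"offset": [0,0,0.1],"angular": [0,0,0]},
    {"hand": 1,"offset": [0,0,0.1],"angular": [0,0,0]},
    {"hand": 1,"offset": [0,0,0.1],"angular": [0,0,0]},
    {"hand": 1,"offset": [0,0,0.1],"angular": [0,0,0]}
  ]
}}

```text
time: 8.48
tool_pos: [0.5128, 0.1287, 0.088]
tcp_rot: [-1.799, -2.575, 0.0]
wrist_force: [0.2, -0.8, -0.3]
width: 1.003
```

Emit:
{"name": "drive_tool", "arguments": {
  "deltas": [
    {"hand": 1,"offset": [0,0,2],"angular": [0,0,0]},
    {"hand": 1,"offset": [0,0,5],"angular": [0,0,0]},
    {"hand": 1,"offset": [0,0,9],"angular": [0,0,0]},
    {"hand": 1,"offset": [0,0,14],"angular": [0,0,0]},
    {"hand": 1,"offset": [0,0,14],"angular": [0,0,0]},
    {"hand": 1,"offset": [0,0,14],"angular": [0,0,0]}
  ]
}}

```text
time: 9.22
tool_pos: [0.5127, 0.1287, 0.2279]
tcp_rot: [-1.799, -2.575, -0.0]
wrist_force: [0.0, 0.2, -0.3]
width: 1.0
```

```bash
python3 - <<'E'
from h import *
c=snap("scene","s4");w=snap("wrist","w4");s=bot.read_state();print(s["time"],s["tool_pos"],s["wrist_force"],s["width"])
a=cv2.resize(c["frame"][150:290,155:475],None,fx=2.5,fy=2.5,interpolation=2)
b=w["frame"][70:300,0:640]
b=np.hstack([b,np.zeros((230,160,3),np.uint8)])
cv2.imwrite("pics/v4.png",np.vstack([a,b]))
print(proj(c,np.array([.513,.127,.075])),proj(w,np.array([.513,.127,.075])),proj(w,np.array([.513,.127,.13])))
E
```

```text
9.325 [0.51172063 0.12850499 0.22625392] [-0.11765073  0.65683758 -0.29936334] 1.0003188202875655
[375.296266   236.19736366] [321.17589304 185.13518998] [321.1259781  201.23719022]
```

View pics/v4.png

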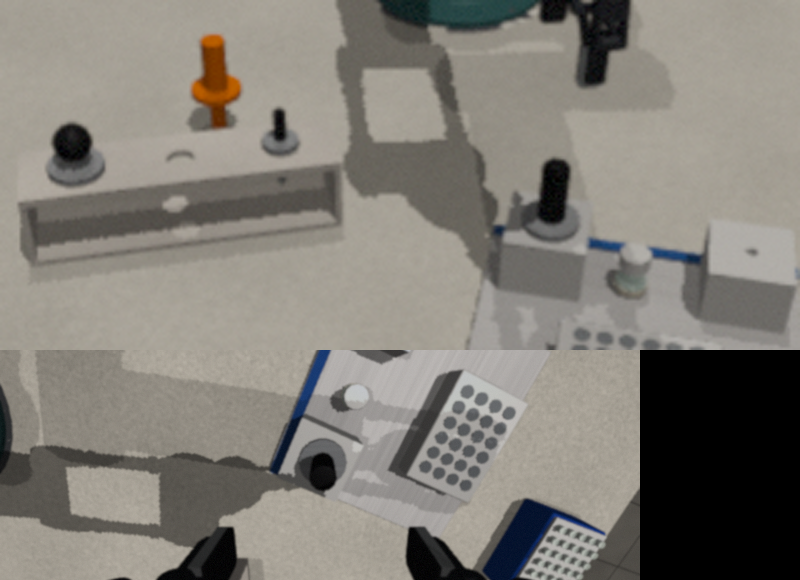

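The collar lies flat on the socket at scene (375.8,237.6), against a predicted (375.3,236.2). The pin is upright, the hand is clear, and the other pins are in the rack.

```bash
python3 -c "
from workcell import bot
print(bot.finish_job())"
```

```text
the job is handed in; nothing more can be done
None
```

The transport pin is in the lock socket's wide hole and the job is handed in; the system reports no verdict. I gripped the pin by its grip (opening about 23 mm on a 24 mm grip) and lowered it, held all the way, until the collar touched the socket. I then released it and rose 14 cm, at about 9 s on the robot's clock.

- **Pin seated:** the last pictures show it upright with its collar down on the socket, about 1.5 px from where it was predicted. Contact at seating was about 13 N.
- **Robot clear:** the hand is fully open above the pin, and the wrist force is near zero.
- **Other pins:** the ball and slim pins are still in the rack and look unmoved. The orange look-alike was not touched.
- **Disagreement:** the top and scene cameras differed by about 5 mm in x on the rack pins' collars. I used the top and close wrist views instead, and the grasp came out fine. No check failed.

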